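# Sanding block sole down on the board

## Robot

A 6-joint arm with a two-finger parallel gripper is mounted at the origin on the work surface. World frame = base frame: x ahead of the robot, y to its left, z up, the work surface at z = 0. Lengths are in m, angles in rad, forces in N, time in s.
With the tool pointing down it reaches from about 0.375 to 0.975 m from the base axis. Payload 3.8 kg.
Tool frame: the origin (TCP) lies on the centre line of the jaws, within the pads' length; the fingertips stand 25 mm ahead of it and the grasp point (between the pads) lies 6 mm ahead of it; z points along the fingers, y is the line along which they close (so a half turn about z gives the same grasp; the last joint's range is limited). The gripper opens to 88 mm and grips with 3 to 60 N. Pads are 18 mm wide; open, the fingers measure 123 mm over their backs; the gripper's body (75 mm by 187 mm) begins 45 mm behind the grasp point.
Start: joints at [1.201, 0.264, 1.604, -0, 1.274, -0.037], TCP at [0.221, 0.638, 0.264] pointing down, gripper open.
Joint ranges: [-2.63, 2.63], [-0.94, 2.18], [0.31, 2.57], [-1.31, 4.45], [0, 2.66], [-2.55, 2.55]. Speed limits (rad/s): [2.57, 2.57, 3.14, 3.14, 3.14, 3.14].

## Interface

Orientations are given as a 3x3 rotation matrix whose columns are the frame's x, y, z axes.
In Python, from rig import arm, eyes gives the robot as it stands (arm), with the cameras (eyes).
- The arm moves only by the tool jog_arm, called as a command line: name --argument value ..., lists and objects as JSON in quotes. Schema: {"type":"object","properties":{"steps":{"type":"object","properties":{"finger_gap":{"type":"array","items":{"type":"number"},"minItems":1,"maxItems":12},"sx":{"type":"array","items":{"type":"number"},"minItems":1,"maxItems":12},"sy":{"type":"array","items":{"type":"number"},"minItems":1,"maxItems":12},"sz":{"type":"array","items":{"type":"number"},"minItems":1,"maxItems":12},"ax":{"type":"array","items":{"type":"number"},"minItems":1,"maxItems":12},"ay":{"type":"array","items":{"type":"number"},"minItems":1,"maxItems":12},"az":{"type":"array","items":{"type":"number"},"minItems":1,"maxItems":12}},"additionalProperties":false,"required":["finger_gap","sx","sy","sz","ax","ay","az"]},"only":{"type":"string"},"quiet":{"type":"boolean"},"lines":{"type":"string"}},"required":["steps"],"additionalProperties":false}. steps is an object with one list for each field, all of the same length, 1 to 12, a row being the entries at one place: finger_gap (the opening from 0.0 (shut) to 1.0 (fully open)), sx, sy, sz (the shift in m), ax, ay, az (a rotation vector in rad); each row is the pose to reach, as a shift and turn from the pose commanded when the call began, along the tool's axes at that moment; what a row does not reach only later rows make up. A row lasts 1/10 s, in which the tool goes at most 0.05 m and 0.15 rad, less where a joint would pass 70% of its speed; a pose out of reach is approached as far as the arm can. The fingers move at their own pace and stop on an object; the grip force is fixed at half the most. Time passes only in rows, so rows that do not move let the fingers close. The tool returns the time, the measured TCP pose, the force, the opening and the grip force at its end. only (a regular expression) keeps the lines of the reply that match it, lines (a string "A,B") keeps lines A to B, and quiet returns only ok. Input that does not fit is refused with a message, and nothing moves.
- arm.sense(): the state, without advancing time (a new reading comes with each control period).
- eyes.camera(name): name is "side" or "top" or "wrist"; returns a dict with "pixels" (384x512x3 uint8, red, green, blue), "fx", "fy", "cx", "cy" (pixels), "eye" and "rotation" of the camera in the world. Camera axes: x right, y down, z forward; pixel columns grow to the right and rows downward; lengths in m; the calibration is good to about 2 mm. A picture is of the moment at which its call begins. There is no depth.
- arm.hand_in(): hands the job in; it is judged then, once.
The state is a dict: "time": time; "joints": joint angles; "joint_velocities": joint speeds; "joint_efforts": joint torques, N m; "tool_pos": TCP position; "tool_rot": TCP orientation; "force": force on the tool from outside, world axes, zero at the start; "wrist_torque": the same for the moment, N m; "width": opening from 0.0 (shut) to 1.0 (fully open); "grip_force": force on a finger pad.
Only numpy, scipy, OpenCV 4.12 (cv2) and the standard library are available. Lean on these libraries where they do the work, as an engineer would, in place of code of your own. Each camera call takes 0.05 s, during which the arm holds its last target. There are 200 camera calls.

## Task

Both cork-soled sanding blocks were left lying on their backs, cork up. Turn the short one over and leave it lying flat, cork sole down, about the middle of the pine board that is held between the two low stops; leave the long one where it is.

Things in the scene. Friction and masses are not known exactly. Their poses are not given: they have to be found in the camera images.
- block: Short sanding block, 64 long (y) x 52 wide (x) x 30 mm thick (z), 60-100 g: wooden back 22 mm, cork sole 8 mm on one broad face; shallow groove along each long side, flat ends. Origin: centre of the wooden back face; z points out of the sole. Starts cork up on the bench. Stood on a long side it stays up to about 30 deg of tilt and topples if pushed near its top edge (pushed lower it may slide).
- long_block: The long sanding block, not to be moved: made like the short one but 140 mm long (52 mm wide, 30 mm thick), lying cork up on the bench. Origin: centre of its wooden back (underside); y along its length, z up out of the sole.
- board: The pine board being sanded, fixed on the bench: 200 mm (x) by 130 mm (y) by 18 mm thick, with a dark wooden stop 24 mm wide and only 12 mm high against each of its two short ends. Origin: centre of its underside on the bench; its flat top is 18 mm above that; x along its length, z up.

How it is judged:
By the outcome, as a careful person would: the job done as asked, in the order asked, and still so for the second after the job is handed in, with the robot touching nothing.
It also fails if it takes over 51 s, if anything falls off the work surface, if the arm or the gripper's body presses on something with over 40 N, if the wrist force passes 120 N, or if a joint passes its speed limit or range.

## Working session

There is one attempt and no reset: what is moved stays moved. The work goes in short steps, Python scripts to look and compute and a tool call to move; the robot and the scene stay as the last step left them, time stands still between calls to the robot, and variables do not carry over. Pictures are saved under pics/ and viewed, at most 10 in all, crops included, and the job is handed in when it is done.

```bash
ls; mkdir -p pics; python3 - <<'E'
from rig import arm, eyes
import cv2,numpy as np
ims=[]
for n in("top","side"):
    c=eyes.camera(n); np.savez(f"pics/{n}.npz",**c); print(n,c["fx"],c["fy"],c["cx"],c["cy"],c["eye"],np.round(c["rotation"],3).tolist()); ims.append(c["pixels"])
    cv2.imwrite(f"pics/{n}0.png",c["pixels"][:,:,::-1])
s=arm.sense();print(s["time"],s["tool_pos"],np.round(s["tool_rot"],3).tolist(),s["width"],s["force"])
E
```

```text
pics
rig.py
top 346.4118991673596 346.4118991673596 257.6788956110895 189.14797318473248 [ 0.50280936 -0.02941138  0.86313723] [[0.013, -0.999, 0.036], [-1.0, -0.012, 0.011], [-0.011, -0.037, -0.999]]
side 399.58435738770675 399.58435738770675 260.9219283104926 190.29766050989332 [ 0.33042205 -0.65818758  0.64886934] [[0.935, -0.258, 0.245], [-0.355, -0.636, 0.685], [-0.021, -0.727, -0.686]]
0.1 [0.22031442 0.63742008 0.26253873] [[-0.945, 0.327, -0.001], [0.327, 0.945, -0.002], [0.0, -0.002, -1.0]] 0.9997802575260283 [0.03788214 1.01341212 0.11927   ]
```

View pics/top0.png

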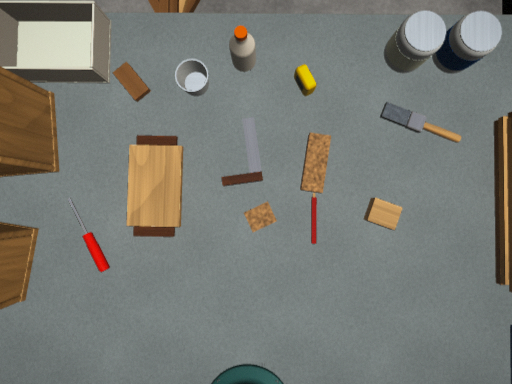

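View pics/side0.png

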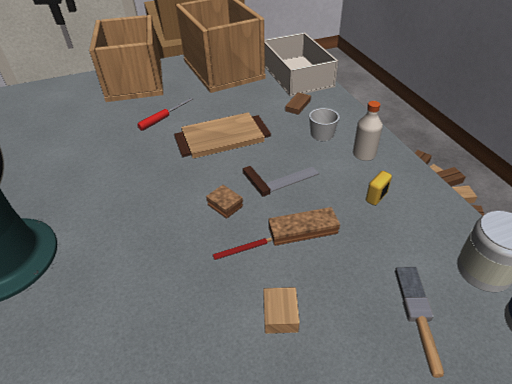

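The top view shows the short block at about (260,216), cork up, the long block at (316,162), and the board at (155,186) with its stops above and below it. A saw lies at about (241,150), and the plain wooden block at (384,213) is a decoy. The side view agrees, with the short block at (225,201) and the board at (223,134).

```bash
cat > h.py <<'E'
import numpy as np,cv2
def ray(c,uv,z):
    d=np.array([(uv[0]-c["cx"])/c["fx"],(uv[1]-c["cy"])/c["fy"],1.]); d=np.asarray(c["rotation"])@d
    e=np.asarray(c["eye"]); return e+d*(z-e[2])/d[2]
def blob(c,box,lo,hi,z):
    u0,v0,u1,v1=box; hsv=cv2.cvtColor(np.asarray(c["pixels"]),cv2.COLOR_RGB2HSV)
    m=np.zeros(hsv.shape[:2],np.uint8); m[v0:v1,u0:u1]=cv2.inRange(hsv,lo,hi)[v0:v1,u0:u1]
    m=cv2.morphologyEx(m,cv2.MORPH_CLOSE,np.ones((3,3)))
    k=max(cv2.findContours(m,cv2.RETR_EXTERNAL,cv2.CHAIN_APPROX_NONE)[0],key=cv2.contourArea)
    P=np.array([ray(c,p[0],z)[:2] for p in k],np.float32)
    r=cv2.minAreaRect(P*1000); return k,np.round(r[0],1),np.round(r[1],1),np.round(cv2.boxPoints(r),0).tolist()
E
python3 - <<'E'
from h import *
c=dict(np.load("pics/top.npz"))
for n,b,z in(("short",(235,196,285,240),.03),("long",(295,125,335,194),.03),("board",(122,144,190,228),.018)):
    k,*r=blob(c,b,(5,60,60),(25,255,255),z);print(n,r,cv2.boundingRect(k))
s=dict(np.load("pics/side.npz"))
cv2.imwrite("pics/crop1.png",np.hstack([cv2.resize(c["pixels"][190:240,230:290],None,fx=6,fy=6),cv2.resize(s["pixels"][175:225,195:255],None,fx=6,fy=6)])[:,:,::-1])
E
```

```text
short [array([467.5, -26. ]), array([52.7, 64.1]), [[430.0, -9.0], [458.0, -66.0], [505.0, -43.0], [477.0, 14.0]]] (244, 201, 33, 31)
long [array([ 598.1, -158. ]), array([ 54.7, 144.9]), [[522.0, -175.0], [666.0, -195.0], [674.0, -141.0], [530.0, -121.0]]] (300, 132, 31, 62)
board [array([539.8, 233.1]), array([134. , 205.6]), [[437.0, 167.0], [642.0, 165.0], [643.0, 299.0], [438.0, 301.0]]] (126, 144, 57, 84)
```

View pics/crop1.png

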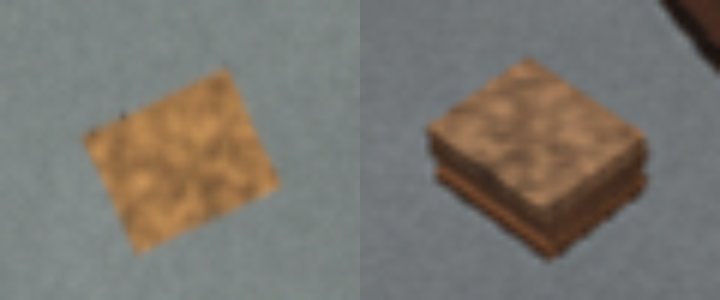

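The short block is centred at (0.468, -0.026) and measures 52.7 x 64.1 mm, which fits. Its long axis runs along (-0.44, 0.90). The board is centred at (0.540, 0.233).

My plan has three steps:
1. Carry the block to the board with the tool vertical.
2. Regrasp it tilted inward.
3. Swing about 130° outward and let it fall onto its cork.

```bash
cat >> h.py <<'E'
from scipy.spatial.transform import Rotation as R
def Rt(yang,tilt):
    "tool y at yang deg (world), tool tilted about y; +tilt = pointing along tool x horizontally (outward)"
    a=np.deg2rad(yang); y=np.array([np.cos(a),np.sin(a),0]); z=np.array([0,0,-1.]); x=np.cross(y,z)
    B=np.c_[x,y,z]; return B@R.from_euler('y',tilt,degrees=True).as_matrix()
def rel(s,grasp,yang,tilt):
    T=Rt(yang,tilt); p=np.array(grasp)-.006*T[:,2]; Q=np.asarray(s["tool_rot"])
    print("d",np.round(Q.T@(p-s["tool_pos"]),4),"rv",np.round(R.from_matrix(Q.T@T).as_rotvec(),3))
E
python3 - <<'E'
from h import *
from rig import arm, eyes
rel(arm.sense(),(.4675,-.026,.13),-63.8,0)
E
```

```text
d [-0.4503 -0.546   0.1276] rv [-1.000e-03  2.000e-03  2.352e+00]
```

jog_arm --steps '{"finger_gap":[1,1,1,1,1,1,1,1,1,1,1,1],"sx":[-0.45,-0.45,-0.45,-0.45,-0.45,-0.45,-0.45,-0.45,-0.45,-0.45,-0.45,-0.45],"sy":[-0.546,-0.546,-0.546,-0.546,-0.546,-0.546,-0.546,-0.546,-0.546,-0.546,-0.546,-0.546],"sz":[0.1276,0.1276,0.1276,0.1276,0.1276,0.1276,0.1276,0.1276,0.1276,0.1276,0.1276,0.1276],"ax":[0,0,0,0,0,0,0,0,0,0,0,0],"ay":[0.002,0.002,0.002,0.002,0.002,0.002,0.002,0.002,0.002,0.002,0.002,0.002],"az":[2.352,2.352,2.352,2.352,2.352,2.352,2.352,2.352,2.352,2.352,2.352,2.352]}'

```text
time: 1.3
tool_pos: [0.4266, 0.0827, 0.1569]
tool_rot: [[0.538, 0.843, -0.0], [0.843, -0.538, 0.001], [0.001, -0.001, -1.0]]
force: [0.6, 1.0, 0.4]
width: 0.995
grip_force: 0.0
```

```bash
python3 - <<'E'
from h import *
from rig import arm, eyes
s=arm.sense();print(s["joints"])
rel(s,(.4675,-.026,.13),-63.8,0)
E
```

```text
[ 1.33030016e-01 -1.04078230e-01  2.20785159e+00  1.62831891e-03
  1.03769521e+00  7.00317380e-01]
d [-0.0696  0.0929  0.0207] rv [-0.001 -0.001  0.545]
```

jog_arm --steps '{"finger_gap":[1,1,1,1,1],"sx":[-0.0696,-0.0696,-0.0696,-0.0696,-0.0696],"sy":[0.0929,0.0929,0.0929,0.0929,0.0929],"sz":[0.0207,0.0207,0.0207,0.0207,0.0207],"ax":[0,0,0,0,0],"ay":[0,0,0,0,0],"az":[0.545,0.545,0.545,0.545,0.545]}'

```text
time: 1.8
tool_pos: [0.4677, -0.0246, 0.1357]
tool_rot: [[0.895, 0.445, -0.002], [0.445, -0.895, 0.001], [-0.001, -0.002, -1.0]]
force: [-0.0, 0.9, -0.3]
width: 1.001
grip_force: 0.0
```

```bash
python3 - <<'E'
from h import *
from rig import arm, eyes
s=arm.sense()
rel(s,(.4675,-.026,.024),-63.8,0)
c=eyes.camera("wrist");cv2.imwrite("pics/w1.png",c["pixels"][:,:,::-1])
_,*r=blob(c,(0,0,512,384),(5,60,60),(25,255,255),.03);print(r)
E
```

```text
d [-0.0007  0.0014  0.1057] rv [-0.002  0.001  0.004]
[array([ 589.5, -150. ]), array([ 64.8, 117.7]), [[527.0, -174.0], [643.0, -190.0], [652.0, -126.0], [536.0, -110.0]]]
```

View pics/w1.png

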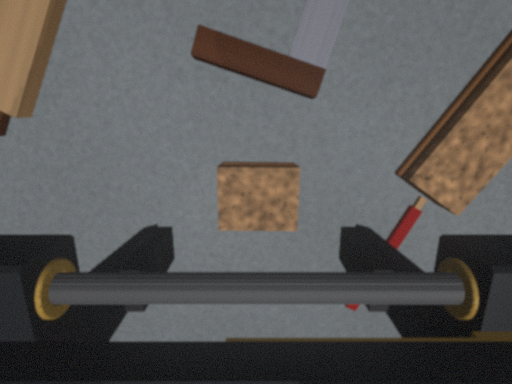

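The wrist view shows the block at (258,197), square and centred between the fingertips, which sit at columns 172 and 340. The saw handle is clear. Next I descend and grip.

jog_arm --steps '{"finger_gap":[1,1,1,1,0.4,0.4,0.4,0.4,0.4,0.4],"sx":[0,0,0,0,0,0,0,0,0,0],"sy":[0.001,0.001,0.001,0.001,0.001,0.001,0.001,0.001,0.001,0.001],"sz":[0.04,0.08,0.1055,0.1055,0.1055,0.1055,0.1055,0.1055,0.1055,0.1055],"ax":[0,0,0,0,0,0,0,0,0,0],"ay":[0,0,0,0,0,0,0,0,0,0],"az":[0,0,0,0,0,0,0,0,0,0]}'

```text
time: 2.85
tool_pos: [0.4698, -0.0245, 0.0325]
tool_rot: [[0.894, 0.448, 0.002], [0.448, -0.894, 0.001], [0.002, -0.0, -1.0]]
force: [-1.3, 1.0, 7.5]
width: 0.728
grip_force: 30.0
```

jog_arm --steps '{"finger_gap":[0.4,0.4,0.4,0.4],"sx":[0,0,0,0],"sy":[0,0,0,0],"sz":[-0.04,-0.08,-0.1,-0.1],"ax":[0,0,0,0],"ay":[0,0,0,0],"az":[0,0,0,0]}'

```text
time: 3.25
tool_pos: [0.4715, -0.025, 0.1348]
tool_rot: [[0.894, 0.447, 0.008], [0.447, -0.894, 0.0], [0.007, 0.003, -1.0]]
force: [0.6, 0.3, -0.9]
width: 0.727
grip_force: 30.0
```

```bash
python3 - <<'E'
from h import *
from rig import arm, eyes
s=arm.sense();rel(s,(.540,.233,.125),-66.7,0)
E
```

```text
d [ 0.1767 -0.2001  0.0044] rv [ 0.003 -0.007  0.057]
```

jog_arm --steps '{"finger_gap":[0.4,0.4,0.4,0.4,0.4,0.4,0.4,0.4,0.4],"sx":[0.1767,0.1767,0.1767,0.1767,0.1767,0.1767,0.1767,0.1767,0.1767],"sy":[-0.2,-0.2,-0.2,-0.2,-0.2,-0.2,-0.2,-0.2,-0.2],"sz":[0.0044,0.0044,0.0044,0.0044,0.0044,0.0044,0.0044,0.0044,0.0044],"ax":[0,0,0,0,0,0,0,0,0],"ay":[-0.003,-0.003,-0.003,-0.003,-0.003,-0.003,-0.003,-0.003,-0.003],"az":[0.057,0.057,0.057,0.057,0.057,0.057,0.057,0.057,0.057]}'

```text
time: 4.15
tool_pos: [0.5361, 0.2315, 0.1257]
tool_rot: [[0.919, 0.395, -0.005], [0.395, -0.919, -0.001], [-0.005, -0.001, -1.0]]
force: [0.3, -0.7, -1.6]
width: 0.722
grip_force: 30.0
```

```bash
python3 - <<'E'
from h import *
from rig import arm, eyes
s=arm.sense();rel(s,(.540,.233,.0445),-66.7,0);print(s["joints"])
E
```

```text
d [0.0045 0.0003 0.0752] rv [-0.001  0.005 -0.001]
[3.64659011e-01 2.19809055e-01 1.92889887e+00 8.03694925e-04
 9.98208950e-01 1.52931133e+00]
```

jog_arm --steps '{"finger_gap":[0.4,0.4,0.4,0.4,0.4,0.4],"sx":[0.003,0.003,0.003,0.003,0.003,0.003],"sy":[0,0,0,0,0,0],"sz":[0.04,0.06,0.07,0.074,0.074,0.074],"ax":[0,0,0,0,0,0],"ay":[0.003,0.003,0.003,0.003,0.003,0.003],"az":[0,0,0,0,0,0]}'

```text
time: 4.75
tool_pos: [0.5407, 0.2345, 0.054]
tool_rot: [[0.919, 0.395, 0.002], [0.395, -0.919, 0.002], [0.002, -0.001, -1.0]]
force: [0.4, -0.5, -0.6]
width: 0.723
grip_force: 30.0
```

jog_arm --steps '{"finger_gap":[0.4,0.4,0.4,1,1,1,1,1,1,1],"sx":[0,0,0,0,0,0,0,0,0,0],"sy":[0,0,0,0,0,0,0,0,0,0],"sz":[0.002,0.003,0.003,0.003,0.003,0.003,0.003,-0.03,-0.07,-0.08],"ax":[0,0,0,0,0,0,0,0,0,0],"ay":[0,0,0,0,0,0,0,0,0,0],"az":[0,0,0,0,0,0,0,0,0,0]}'

```text
time: 5.75
tool_pos: [0.5425, 0.2355, 0.1374]
tool_rot: [[0.918, 0.396, 0.007], [0.396, -0.918, 0.004], [0.008, -0.001, -1.0]]
force: [0.6, 1.0, 1.1]
width: 0.998
grip_force: 0.0
```

```bash
python3 - <<'E'
from h import *
from rig import arm, eyes
c=eyes.camera("top");k,*r=blob(c,(122,144,190,228),(5,60,60),(25,255,255),.018);cv2.imwrite("pics/t2.png",cv2.resize(c["pixels"][120:250,80:240],None,fx=4,fy=4)[:,:,::-1])
s=arm.sense();print(s["tool_pos"],s["width"],s["force"])
E
```

```text
[0.54257159 0.23550843 0.13753322] 0.9962255471213681 [0.40805044 0.40250079 1.78380349]
```

View pics/t2.png

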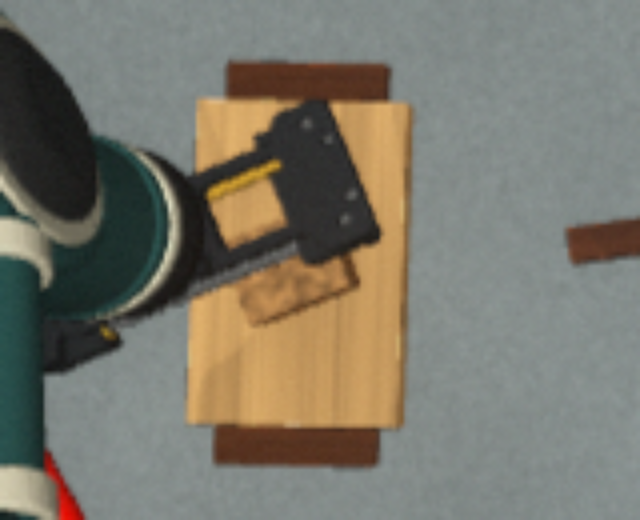

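The block lies flat near the middle of the board, still cork up. I'll flip it in two 90° turns, each from a -45° grasp to a +45° placing.

```bash
python3 - <<'E'
from h import *
from rig import arm, eyes
s=arm.sense();T=Rt(-66.7,-45);g=np.array([.538,.233,.042])
rel(s,g-.09*T[:,2],-66.7,-45)
E
```

```text
d [0.0625 0.0005 0.0282] rv [-0.001 -0.794  0.001]
```

jog_arm --steps '{"finger_gap":[1,1,1,1,1,1,1,1],"sx":[0.03,0.0625,0.0625,0.0625,0.0625,0.0625,0.0625,0.0625],"sy":[0,0,0,0,0,0,0,0],"sz":[0,0,0,0.01,0.02,0.0282,0.0282,0.0282],"ax":[0,0,0,0,0,0,0,0],"ay":[-0.15,-0.3,-0.45,-0.6,-0.75,-0.794,-0.794,-0.794],"az":[0,0,0,0,0,0,0,0]}'

```text
time: 6.6
tool_pos: [0.5964, 0.2589, 0.1027]
tool_rot: [[0.642, 0.396, -0.657], [0.278, -0.918, -0.282], [-0.715, -0.001, -0.7]]
force: [0.2, -0.1, -0.3]
width: 0.998
grip_force: 0.0
```

```bash
python3 - <<'E'
from h import *
from rig import arm, eyes
s=arm.sense();g=np.array([.538,.233,.042]);rel(s,g,-66.7,-45);print(s["joints"])
E
```

```text
d [-0.0013  0.0008  0.0821] rv [-0.001  0.011  0.001]
[ 0.38007106  0.83316383  1.23792489 -0.01899719  1.86624968  1.54558528]
```

jog_arm --steps '{"finger_gap":[1,1,1,1,1],"sx":[0,0,0,0,0],"sy":[0.001,0.001,0.001,0.001,0.001],"sz":[0.04,0.07,0.081,0.081,0.081],"ax":[0,0,0,0,0],"ay":[0.01,0.01,0.01,0.01,0.01],"az":[0,0,0,0,0]}'

```text
time: 7.1
tool_pos: [0.5456, 0.236, 0.0497]
tool_rot: [[0.652, 0.396, -0.646], [0.282, -0.918, -0.278], [-0.704, -0.001, -0.711]]
force: [-0.5, -0.0, 0.4]
width: 1.003
grip_force: 0.0
```

```bash
python3 - <<'E'
from h import *
from rig import arm, eyes
s=arm.sense();g=np.array([.538,.233,.042]);rel(s,g,-66.7,-45)
c=eyes.camera("side");cv2.imwrite("pics/s3.png",cv2.resize(c["pixels"][60:190,140:300],None,fx=4,fy=4)[:,:,::-1])
E
```

```text
d [-0.0003 -0.0003  0.0052] rv [-0.001 -0.005  0.001]
```

View pics/s3.png

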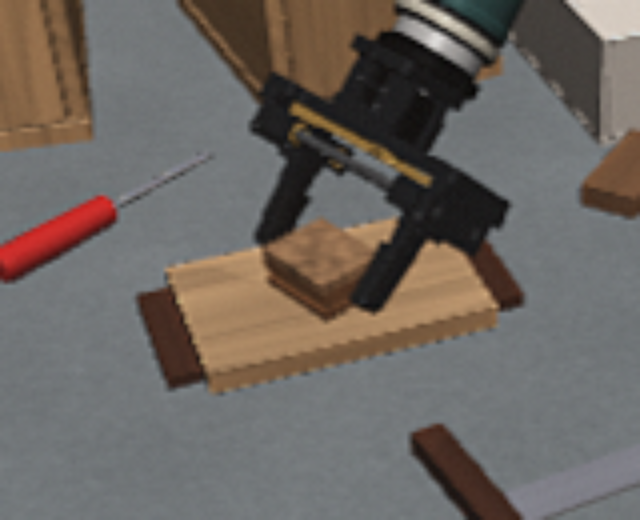

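The tilted fingers straddle the block's ends, at about (265,240) and (370,300) in the crop, with the body clear of the board. I'll go in 4 mm more, grip and lift.

jog_arm --steps '{"finger_gap":[1,1,0.4,0.4,0.4,0.4,0.4,0.4,0.4,0.4,0.4],"sx":[0,0,0,0,0,0,0,0,-0.028,-0.056,-0.056],"sy":[0,0,0,0,0,0,0,0,0,0,0],"sz":[0.004,0.004,0.004,0.004,0.004,0.004,0.004,0.004,-0.025,-0.052,-0.052],"ax":[0,0,0,0,0,0,0,0,0,0,0],"ay":[0,0,0,0,0,0,0,0,0,0,0],"az":[0,0,0,0,0,0,0,0,0,0,0]}'

```text
time: 8.25
tool_pos: [0.5445, 0.2352, 0.1297]
tool_rot: [[0.656, 0.396, -0.643], [0.283, -0.918, -0.276], [-0.7, -0.001, -0.714]]
force: [0.7, -0.0, -0.2]
width: 0.726
grip_force: 30.0
```

```bash
python3 - <<'E'
from h import *
from rig import arm, eyes
s=arm.sense();g=s["tool_pos"]+.006*np.asarray(s["tool_rot"])[:,2];print(g);rel(s,(.538,.233,.12),-66.7,45)
E
```

```text
[0.54062677 0.23358677 0.12545884]
d [-0.0041 -0.0005  0.0117] rv [-1.00e-03  1.56e+00  0.00e+00]
```

jog_arm --steps '{"finger_gap":[0.4,0.4,0.4,0.4,0.4,0.4,0.4,0.4,0.4,0.4,0.4,0.4],"sx":[-0.004,-0.004,-0.004,-0.004,-0.004,-0.004,-0.004,-0.004,-0.004,-0.004,-0.004,-0.004],"sy":[0,0,0,0,0,0,0,0,0,0,0,0],"sz":[0.0117,0.0117,0.0117,0.0117,0.0117,0.0117,0.0117,0.0117,0.0117,0.0117,0.0117,0.0117],"ax":[0,0,0,0,0,0,0,0,0,0,0,0],"ay":[1.56,1.56,1.56,1.56,1.56,1.56,1.56,1.56,1.56,1.56,1.56,1.56],"az":[0,0,0,0,0,0,0,0,0,0,0,0]}'

```text
time: 9.45
tool_pos: [0.5276, 0.2472, 0.1235]
tool_rot: [[0.699, 0.426, 0.574], [0.303, -0.904, 0.302], [0.647, -0.037, -0.761]]
force: [0.6, 0.3, -1.1]
width: 0.722
grip_force: 30.0
```

```bash
python3 - <<'E'
from h import *
from rig import arm, eyes
s=arm.sense();rel(s,(.538,.233,.045),-66.7,45);print(s["joints"])
c=eyes.camera("side");cv2.imwrite("pics/s4.png",cv2.resize(c["pixels"][60:190,140:300],None,fx=4,fy=4)[:,:,::-1])
E
```

```text
d [-0.0484  0.0199  0.0555] rv [-0.05   0.081  0.   ]
[ 0.34753209 -0.04538592  2.39760741  0.78770244  0.12499012  0.73972664]
```

View pics/s4.png

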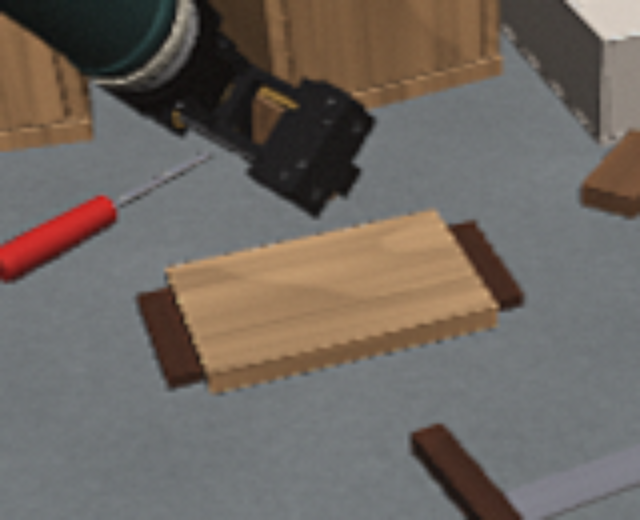

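The side view shows the arm has reached the wrist singularity (j5 near 0) at about +40°, with the block out of sight behind the gripper. I'll fit the planar kinematics to see which tilts can be reached.

```bash
cat >> h.py <<'E'
D=[(.264,1.604,1.274,.6744,.2625),(.2198,1.9289,.9982,.584,.1257),(.8332,1.2379,1.8662,.650,.1027),(-.1041,2.2079,1.0377,.4345,.1569)]
A=[];B_=[]
for a,j3,j5,r,z in D:
    b=a+j3;c_=b+j5
    A+=[[1,0,np.sin(a),np.sin(b),np.sin(c_)],[0,1,np.cos(a),np.cos(b),np.cos(c_)]];B_+=[r,z]
X,res,_,_=np.linalg.lstsq(np.array(A),np.array(B_),rcond=None)
def ik(r,z,tilt):
    "TCP r,z; outward tilt deg -> j2,j3,j5"
    c=np.pi-np.deg2rad(tilt); wr=r-X[0]-X[4]*np.sin(c); wz=z-X[1]-X[4]*np.cos(c)
    d=np.hypot(wr,wz); k=(d*d-X[2]**2-X[3]**2)/(2*X[2]*X[3])
    if abs(k)>1: return None
    j3=np.arccos(k); a=np.arctan2(wr,wz)-np.arctan2(X[3]*np.sin(j3),X[2]+X[3]*np.cos(j3))
    return np.round([a,j3,c-a-j3],2)
E
python3 - <<'E'
from h import *
print(np.round(X,3),np.round(np.array(A)@X-B_,4))
for r in(.57,.60,.63,.66):
  for t in(-70,-60,-45,20,25,30,35,40,45): print(r,t,ik(r-.006*np.sin(np.deg2rad(t)),.045+.006*np.cos(np.deg2rad(t)),t))
E
```

```text
[0.004 0.249 0.512 0.561 0.315] [-0.0002  0.0001  0.0002  0.0001 -0.     -0.0001 -0.     -0.0002]
0.57 -70 [1.02 1.24 2.1 ]
0.57 -60 [0.92 1.33 1.94]
0.57 -45 [0.76 1.48 1.69]
0.57 20 [0.14 2.25 0.41]
0.57 25 [0.11 2.3  0.29]
0.57 30 [0.1  2.36 0.16]
0.57 35 [0.09 2.41 0.03]
0.57 40 [ 0.09  2.46 -0.11]
0.57 45 [ 0.11  2.5  -0.26]
0.6 -70 [1.07 1.14 2.15]
0.6 -60 [0.97 1.23 1.98]
0.6 -45 [0.81 1.39 1.73]
0.6 20 [0.19 2.19 0.42]
0.6 25 [0.17 2.24 0.3 ]
0.6 30 [0.15 2.3  0.17]
0.6 35 [0.14 2.35 0.04]
0.6 40 [ 0.14  2.4  -0.1 ]
0.6 45 [ 0.16  2.44 -0.25]
0.63 -70 [1.13 1.04 2.2 ]
0.63 -60 [1.02 1.13 2.03]
0.63 -45 [0.86 1.3  1.77]
0.63 20 [0.24 2.12 0.43]
0.63 25 [0.21 2.18 0.31]
0.63 30 [0.2  2.24 0.18]
0.63 35 [0.19 2.29 0.05]
0.63 40 [ 0.19  2.34 -0.09]
0.63 45 [ 0.2   2.38 -0.23]
0.66 -70 [1.19 0.92 2.26]
0.66 -60 [1.08 1.03 2.09]
0.66 -45 [0.91 1.21 1.81]
0.66 20 [0.29 2.06 0.45]
0.66 25 [0.26 2.12 0.33]
0.66 30 [0.25 2.17 0.2 ]
0.66 35 [0.24 2.23 0.07]
0.66 40 [ 0.24  2.28 -0.07]
0.66 45 [ 0.25  2.32 -0.21]
```

The fit is within 0.2 mm. Past about +35° the wrist has to roll through (j4 going to π), and it has already started. In free air I'll let it finish.

jog_arm --steps '{"finger_gap":[0.4,0.4,0.4,0.4,0.4,0.4,0.4,0.4],"sx":[0.01,0.01,0.01,0.01,0.01,0.01,0.01,0.01],"sy":[0.0199,0.0199,0.0199,0.0199,0.0199,0.0199,0.0199,0.0199],"sz":[0.005,0.005,0.005,0.005,0.005,0.005,0.005,0.005],"ax":[-0.05,-0.05,-0.05,-0.05,-0.05,-0.05,-0.05,-0.05],"ay":[0.1,0.1,0.1,0.1,0.1,0.1,0.1,0.1],"az":[0,0,0,0,0,0,0,0]}'

```text
time: 10.3
tool_pos: [0.5476, 0.234, 0.1263]
tool_rot: [[0.638, 0.394, 0.662], [0.273, -0.919, 0.284], [0.72, -0.0, -0.694]]
force: [-0.7, 0.4, -0.9]
width: 0.725
grip_force: 30.0
```

```bash
python3 - <<'E'
from h import *
from rig import arm, eyes
s=arm.sense();rel(s,(.538,.233,.12),-66.7,45);print(s["joints"])
E
```

```text
d [-0.0108 -0.0029 -0.0083] rv [ 0.001 -0.019 -0.001]
[ 0.33486355 -0.02656942  2.42698476  2.44817284  0.0801002  -0.92764192]
```

jog_arm --steps '{"finger_gap":[0.4,0.4,0.4,0.4,0.4,0.4,0.4,0.4],"sx":[-0.02,-0.035,-0.05,-0.056,-0.056,-0.056,-0.056,-0.056],"sy":[0,0,0,0,0,0,0,0],"sz":[0.014,0.025,0.035,0.0397,0.0397,0.0397,0.0397,0.0397],"ax":[0,0,0,0,0,0,0,0],"ay":[-0.01,-0.01,-0.01,-0.01,-0.01,-0.01,-0.01,-0.01],"az":[0,0,0,0,0,0,0,0]}'

```text
time: 11.1
tool_pos: [0.5396, 0.2308, 0.0605]
tool_rot: [[0.641, 0.395, 0.657], [0.276, -0.918, 0.283], [0.716, -0.0, -0.698]]
force: [1.4, -0.2, 0.5]
width: 0.725
grip_force: 30.0
```

```bash
python3 - <<'E'
from h import *
from rig import arm, eyes
s=arm.sense();rel(s,(.541,.233,.048),-66.7,45);print(s["joints"])
c=eyes.camera("side");cv2.imwrite("pics/s5.png",cv2.resize(c["pixels"][60:190,140:300],None,fx=4,fy=4)[:,:,::-1])
E
```

```text
d [-0.0074 -0.0014  0.0043] rv [-0.    -0.013 -0.   ]
[ 0.33351374  0.11647873  2.46256198  2.91846772  0.23978124 -1.40454645]
```

View pics/s5.png

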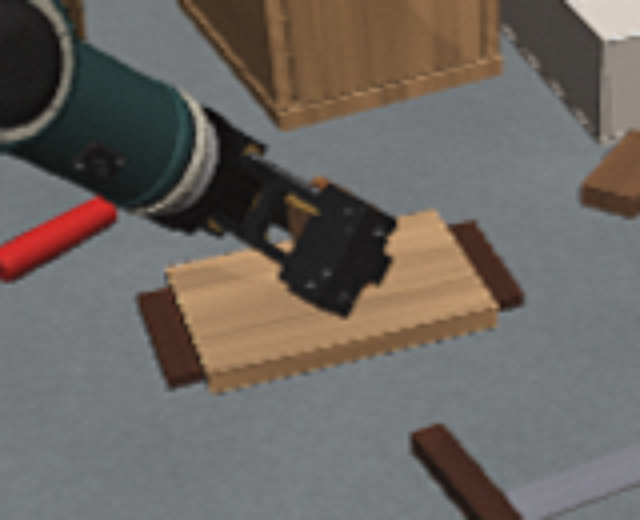

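The gripper hides most of the block, but the hold reads 0.725, which is right for its length. I'll lower it gently until it touches.

jog_arm --steps '{"finger_gap":[0.4,0.4,0.4,0.4],"sx":[-0.0029,-0.0043,-0.0043,-0.0043],"sy":[0,0,0,0],"sz":[0.0028,0.0042,0.0042,0.0042],"ax":[0,0,0,0],"ay":[-0.013,-0.013,-0.013,-0.013],"az":[0,0,0,0]}'

```text
time: 11.55
tool_pos: [0.5385, 0.2304, 0.0529]
tool_rot: [[0.652, 0.395, 0.647], [0.28, -0.919, 0.279], [0.705, -0.001, -0.709]]
force: [-0.6, -0.2, -1.2]
width: 0.721
grip_force: 30.0
```

jog_arm --steps '{"finger_gap":[0.4,0.4,0.4],"sx":[-0.0014,-0.0014,-0.0014],"sy":[0,0,0],"sz":[0.0014,0.0014,0.0014],"ax":[0,0,0],"ay":[0,0,0],"az":[0,0,0]}'

```text
time: 11.85
tool_pos: [0.5385, 0.2304, 0.051]
tool_rot: [[0.652, 0.395, 0.647], [0.28, -0.919, 0.279], [0.705, -0.001, -0.709]]
force: [-0.8, 0.3, -0.1]
width: 0.726
grip_force: 30.0
```

jog_arm --steps '{"finger_gap":[0.4,0.4,0.4],"sx":[-0.0011,-0.0011,-0.0011],"sy":[0,0,0],"sz":[0.0011,0.0011,0.0011],"ax":[0,0,0],"ay":[0,0,0],"az":[0,0,0]}'

```text
time: 12.15
tool_pos: [0.5386, 0.2304, 0.0495]
tool_rot: [[0.652, 0.395, 0.647], [0.28, -0.919, 0.279], [0.705, -0.001, -0.709]]
force: [-0.2, 0.2, -1.0]
width: 0.718
grip_force: 30.0
```

jog_arm --steps '{"finger_gap":[0.4,0.4,0.4],"sx":[-0.0011,-0.0011,-0.0011],"sy":[0,0,0],"sz":[0.0011,0.0011,0.0011],"ax":[0,0,0],"ay":[0,0,0],"az":[0,0,0]}'

```text
time: 12.45
tool_pos: [0.5385, 0.2304, 0.0479]
tool_rot: [[0.652, 0.395, 0.647], [0.28, -0.919, 0.279], [0.705, -0.001, -0.709]]
force: [-0.2, -0.3, -1.8]
width: 0.723
grip_force: 30.0
```

jog_arm --steps '{"finger_gap":[0.4,0.4,0.4],"sx":[-0.001,-0.001,-0.001],"sy":[0,0,0],"sz":[0.001,0.001,0.001],"ax":[0,0,0],"ay":[0,0,0],"az":[0,0,0]}'

```text
time: 12.75
tool_pos: [0.539, 0.2307, 0.0472]
tool_rot: [[0.651, 0.395, 0.648], [0.28, -0.919, 0.28], [0.706, -0.001, -0.708]]
force: [-1.5, -0.2, 3.3]
width: 0.723
grip_force: 30.0
```

jog_arm --steps '{"finger_gap":[0.4,0.4,0.4],"sx":[-0.001,-0.001,-0.001],"sy":[0,0,0],"sz":[0.001,0.001,0.001],"ax":[0,0,0],"ay":[0,0,0],"az":[0,0,0]}'

```text
time: 13.05
tool_pos: [0.5399, 0.231, 0.0471]
tool_rot: [[0.649, 0.395, 0.65], [0.279, -0.919, 0.28], [0.708, -0.001, -0.706]]
force: [-5.9, -2.6, 11.3]
width: 0.725
grip_force: 30.0
```

It touched at the expected height, with the grasp point 25 mm above the board. Now I release and back out along the tool axis.

jog_arm --steps '{"finger_gap":[0.4,1,1,1,1,1,1,1,1,1],"sx":[0.001,0.001,0.001,0.001,0.001,0.001,0.001,0.001,0.001,0.001],"sy":[0,0,0,0,0,0,0,0,0,0],"sz":[-0.001,-0.001,-0.001,-0.001,-0.001,-0.03,-0.07,-0.11,-0.13,-0.13],"ax":[0,0,0,0,0,0,0,0,0,0],"ay":[0,0,0,0,0,0,0,0,0,0],"az":[0,0,0,0,0,0,0,0,0,0]}'

```text
time: 14.05
tool_pos: [0.4794, 0.2176, 0.1125]
tool_rot: [[0.654, 0.419, 0.63], [0.28, -0.908, 0.313], [0.703, -0.028, -0.711]]
force: [0.3, 0.6, 0.3]
width: 1.002
grip_force: 0.0
```

```bash
python3 - <<'E'
from h import *
from rig import arm, eyes
s=arm.sense();print(s["joints"])
a,b=eyes.camera("side"),eyes.camera("top");np.savez("pics/s6.npz",**a);np.savez("pics/t6.npz",**b)
cv2.imwrite("pics/s6.png",np.hstack([cv2.resize(c["pixels"][v:v+90,u:u+110],None,fx=3.6,fy=3.6) for c,u,v in((a,165,80),(b,100,140))])[:,:,::-1])
E
```

```text
[ 0.31925559 -0.14448934  2.55355141  1.97796399  0.10797619 -0.47007921]
```

View pics/s6.png

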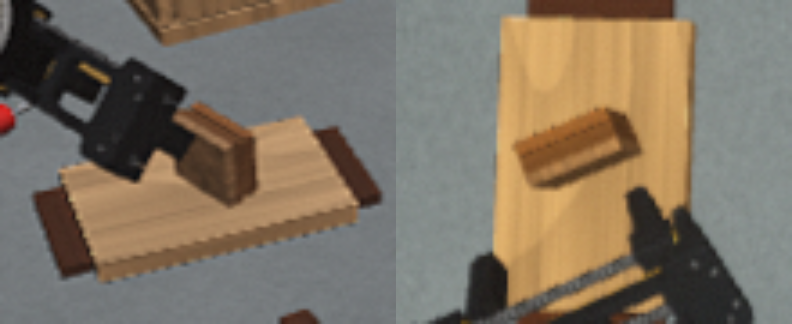

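The block stands on its long side with the cork facing the base. In the right-hand crop its top face is centred at about (570,147), which is roughly (148,181) in the full picture. I'll check that against the predicted position, then regrasp.

```bash
python3 - <<'E'
from h import *
from rig import arm, eyes
c=dict(np.load("pics/t6.npz"))
for p in((515,147),(605,108),(622,147),(540,187),(570,147)): print(ray(c,(100+(p[0]-396)/3.6,140+p[1]/3.6),.07))
s=arm.sense();g=np.array([.560,.240,.046]);T=Rt(-66.7,-62)
rel(s,g-.1*T[:,2],-66.7,-62); print(g-.1*T[:,2])
E
```

```text
[0.54730703 0.26661726 0.07      ]
[0.57299186 0.20946933 0.07      ]
[0.54814165 0.19799087 0.07      ]
[0.52192467 0.24992499 0.07      ]
[0.54773623 0.23132614 0.07      ]
d [0.1129 0.0164 0.1355] rv [-0.025 -1.863  0.036]
[0.641094   0.27492459 0.09294716]
```

jog_arm --steps '{"finger_gap":[1,1,1,1,1,1,1,1,1],"sx":[0.035,0.07,0.08,0.08,0.08,0.1,0.1,0.1,0.1],"sy":[0,0,0.01,0.01,0.01,0.01,0.01,0.01,0.01],"sz":[-0.035,-0.07,-0.07,-0.07,-0.07,-0.05,-0.05,-0.05,-0.05],"ax":[0,0,-0.02,-0.02,-0.02,-0.025,-0.025,-0.025,-0.025],"ay":[0,-0.15,-0.3,-0.45,-0.6,-0.75,-0.78,-0.78,-0.78],"az":[0,0,0.03,0.03,0.03,0.036,0.036,0.036,0.036]}'

```text
time: 15.05
tool_pos: [0.5193, 0.2208, 0.2198]
tool_rot: [[0.882, 0.422, 0.208], [0.39, -0.903, 0.18], [0.263, -0.077, -0.962]]
force: [-0.4, 0.1, -0.7]
width: 1.0
grip_force: 0.0
```

```bash
python3 - <<'E'
from h import *
from rig import arm, eyes
s=arm.sense();g=np.array([.558,.237,.046]);T=Rt(-66.7,-62);print(s["joints"])
rel(s,g-.1*T[:,2],-66.7,-62)
E
```

```text
[ 0.2955839  -0.06044905  2.06630138  0.14411918  0.88544682  1.36239695]
d [0.0981 0.0142 0.1547] rv [-0.064 -1.348  0.063]
```

jog_arm --steps '{"finger_gap":[1,1,1,1,1,1,1,1,1,1,1,1],"sx":[0.05,0.1,0.125,0.13,0.13,0.13,0.12,0.11,0.098,0.098,0.098,0.098],"sy":[0,0.005,0.01,0.014,0.014,0.014,0.014,0.014,0.014,0.014,0.014,0.014],"sz":[0,0,0,0.01,0.02,0.04,0.07,0.1,0.14,0.1547,0.1547,0.1547],"ax":[-0.01,-0.02,-0.03,-0.04,-0.04,-0.05,-0.05,-0.06,-0.064,-0.064,-0.064,-0.064],"ay":[-0.15,-0.3,-0.45,-0.6,-0.75,-0.9,-1.05,-1.2,-1.348,-1.348,-1.348,-1.348],"az":[0.01,0.02,0.03,0.04,0.04,0.05,0.05,0.06,0.063,0.063,0.063,0.063]}'

```text
time: 16.25
tool_pos: [0.6437, 0.2751, 0.0978]
tool_rot: [[0.436, 0.397, -0.808], [0.191, -0.918, -0.348], [-0.88, -0.003, -0.476]]
force: [-0.2, 0.2, 1.9]
width: 1.0
grip_force: 0.0
```

```bash
python3 - <<'E'
from h import *
from rig import arm, eyes
s=arm.sense();print(s["joints"])
rel(s,(.558,.237,.046),-66.7,-62)
E
```

```text
[ 0.37908828  1.11407649  0.8721901  -0.03036955  2.22996037  1.5363208 ]
d [0.001  0.0011 0.1011] rv [-0.    -0.007  0.003]
```

jog_arm --steps '{"finger_gap":[1,1,1,1,1,1],"sx":[0.001,0.001,0.001,0.001,0.001,0.001],"sy":[0.001,0.001,0.001,0.001,0.001,0.001],"sz":[0.04,0.075,0.095,0.101,0.101,0.101],"ax":[0,0,0,0,0,0],"ay":[-0.007,-0.007,-0.007,-0.007,-0.007,-0.007],"az":[0,0,0,0,0,0]}'

```text
time: 16.85
tool_pos: [0.5644, 0.2392, 0.0504]
tool_rot: [[0.434, 0.396, -0.809], [0.187, -0.918, -0.349], [-0.881, 0.001, -0.473]]
force: [0.8, -0.2, 0.7]
width: 0.998
grip_force: 0.0
```

```bash
python3 - <<'E'
from h import *
from rig import arm, eyes
s=arm.sense();rel(s,(.558,.237,.046),-66.7,-62)
E
```

```text
d [ 0.0007 -0.0005  0.002 ] rv [ 0.001 -0.004 -0.   ]
```

jog_arm --steps '{"finger_gap":[0.4,0.4,0.4,0.4,0.4,0.4],"sx":[0,0,0,0,0,0],"sy":[0,0,0,0,0,0],"sz":[0,0,0,0,0,0],"ax":[0,0,0,0,0,0],"ay":[0,0,0,0,0,0],"az":[0,0,0,0,0,0]}'

```text
time: 17.45
tool_pos: [0.5617, 0.2382, 0.0451]
tool_rot: [[0.426, 0.397, -0.813], [0.183, -0.918, -0.352], [-0.886, 0.001, -0.464]]
force: [0.1, 0.0, 0.2]
width: 0.723
grip_force: 30.0
```

jog_arm --steps '{"finger_gap":[0.4,0.4,0.4,0.4,0.4,0.4,0.4,0.4,0.4],"sx":[-0.03,-0.07,-0.08,-0.08,-0.08,-0.08,-0.08,-0.08,-0.08],"sy":[0,0,0,0,0,0,0,0,0],"sz":[-0.016,-0.037,-0.042,-0.042,-0.042,-0.042,-0.042,-0.042,-0.042],"ax":[0,0,0,0,0,0,0,0,0],"ay":[0,0,0,0.15,0.3,0.45,0.6,0.75,0.9],"az":[0,0,0,0,0,0,0,0,0]}'

```text
time: 18.35
tool_pos: [0.5623, 0.2384, 0.136]
tool_rot: [[0.903, 0.397, -0.164], [0.39, -0.918, -0.072], [-0.18, 0.001, -0.984]]
force: [0.3, -0.1, -0.8]
width: 0.723
grip_force: 30.0
```

```bash
python3 - <<'E'
from h import *
from rig import arm, eyes
s=arm.sense();rel(s,(.538,.233,.10),-66.7,27.6);print(s["joints"])
E
```

```text
d [-0.0213 -0.0047  0.0351] rv [0.001 0.662 0.001]
[ 0.36481601  0.35522595  1.74199735 -0.00947507  1.22483993  1.53192529]
```

jog_arm --steps '{"finger_gap":[0.4,0.4,0.4,0.4,0.4,0.4,0.4],"sx":[-0.01,-0.021,-0.021,-0.021,-0.021,-0.021,-0.021],"sy":[-0.002,-0.0047,-0.0047,-0.0047,-0.0047,-0.0047,-0.0047],"sz":[0.01,0.02,0.035,0.035,0.035,0.035,0.035],"ax":[0,0,0,0,0,0,0],"ay":[0.15,0.3,0.45,0.6,0.662,0.662,0.662],"az":[0,0,0,0,0,0,0]}'

```text
time: 19.05
tool_pos: [0.5347, 0.2316, 0.1051]
tool_rot: [[0.817, 0.397, 0.418], [0.354, -0.918, 0.18], [0.455, 0.001, -0.891]]
force: [0.5, -0.3, -1.3]
width: 0.723
grip_force: 30.0
```

```bash
python3 - <<'E'
from h import *
from rig import arm, eyes
s=arm.sense();rel(s,(.538,.233,.048),-66.7,27.6);print(s["joints"])
E
```

```text
d [-0.0228 -0.      0.0464] rv [0.    0.009 0.001]
[0.35299624 0.03274949 2.26586071 0.06607208 0.37195664 1.45994446]
```

jog_arm --steps '{"finger_gap":[0.4,0.4,0.4,0.4,0.4],"sx":[-0.011,-0.018,-0.0228,-0.0228,-0.0228],"sy":[0,0,0,0,0],"sz":[0.022,0.036,0.0464,0.0464,0.0464],"ax":[0,0,0,0,0],"ay":[0.009,0.009,0.009,0.009,0.009],"az":[0,0,0,0,0]}'

```text
time: 19.55
tool_pos: [0.5367, 0.2324, 0.0538]
tool_rot: [[0.813, 0.397, 0.427], [0.352, -0.918, 0.183], [0.464, 0.001, -0.886]]
force: [0.4, -0.7, -1.4]
width: 0.724
grip_force: 30.0
```

jog_arm --steps '{"finger_gap":[0.4,0.4,0.4],"sx":[-0.001,-0.001,-0.001],"sy":[0,0,0],"sz":[0.002,0.002,0.002],"ax":[0,0,0],"ay":[0,0,0],"az":[0,0,0]}'

```text
time: 19.85
tool_pos: [0.5362, 0.2322, 0.052]
tool_rot: [[0.812, 0.397, 0.427], [0.352, -0.918, 0.184], [0.465, 0.001, -0.885]]
force: [-0.3, -0.0, -0.2]
width: 0.722
grip_force: 30.0
```

jog_arm --steps '{"finger_gap":[0.4,0.4,0.4],"sx":[-0.0007,-0.0007,-0.0007],"sy":[0,0,0],"sz":[0.0014,0.0014,0.0014],"ax":[0,0,0],"ay":[0,0,0],"az":[0,0,0]}'

```text
time: 20.15
tool_pos: [0.5357, 0.232, 0.0498]
tool_rot: [[0.813, 0.397, 0.427], [0.352, -0.918, 0.183], [0.464, 0.001, -0.886]]
force: [-1.0, -0.1, -0.6]
width: 0.726
grip_force: 30.0
```

jog_arm --steps '{"finger_gap":[0.4,0.4,0.4],"sx":[-0.0006,-0.0006,-0.0006],"sy":[0,0,0],"sz":[0.0012,0.0012,0.0012],"ax":[0,0,0],"ay":[0,0,0],"az":[0,0,0]}'

```text
time: 20.45
tool_pos: [0.5358, 0.232, 0.0483]
tool_rot: [[0.813, 0.397, 0.426], [0.352, -0.918, 0.183], [0.464, 0.001, -0.886]]
force: [0.2, 0.6, -0.6]
width: 0.725
grip_force: 30.0
```

jog_arm --steps '{"finger_gap":[0.4,0.4,0.4],"sx":[-0.0006,-0.0006,-0.0006],"sy":[0,0,0],"sz":[0.0012,0.0012,0.0012],"ax":[0,0,0],"ay":[0,0,0],"az":[0,0,0]}'

```text
time: 20.75
tool_pos: [0.5358, 0.2321, 0.047]
tool_rot: [[0.813, 0.397, 0.426], [0.352, -0.918, 0.183], [0.464, 0.001, -0.886]]
force: [0.2, -1.3, -1.1]
width: 0.721
grip_force: 30.0
```

jog_arm --steps '{"finger_gap":[0.4,0.4,0.4],"sx":[-0.0004,-0.0004,-0.0004],"sy":[0,0,0],"sz":[0.0009,0.0009,0.0009],"ax":[0,0,0],"ay":[0,0,0],"az":[0,0,0]}'

```text
time: 21.05
tool_pos: [0.5359, 0.2321, 0.0461]
tool_rot: [[0.813, 0.397, 0.427], [0.352, -0.918, 0.183], [0.464, 0.001, -0.886]]
force: [0.9, -0.2, -1.0]
width: 0.724
grip_force: 30.0
```

jog_arm --steps '{"finger_gap":[0.4,0.4,0.4],"sx":[-0.0004,-0.0004,-0.0004],"sy":[0,0,0],"sz":[0.0009,0.0009,0.0009],"ax":[0,0,0],"ay":[0,0,0],"az":[0,0,0]}'

```text
time: 21.35
tool_pos: [0.5365, 0.2323, 0.0457]
tool_rot: [[0.812, 0.397, 0.428], [0.351, -0.918, 0.184], [0.465, 0.001, -0.885]]
force: [-1.2, 0.2, 3.9]
width: 0.727
grip_force: 30.0
```

jog_arm --steps '{"finger_gap":[0.4,0.4,0.4],"sx":[-0.0003,-0.0003,-0.0003],"sy":[0,0,0],"sz":[0.0007,0.0007,0.0007],"ax":[0,0,0],"ay":[0,0,0],"az":[0,0,0]}'

```text
time: 21.65
tool_pos: [0.537, 0.2325, 0.0456]
tool_rot: [[0.812, 0.396, 0.429], [0.351, -0.918, 0.184], [0.467, 0.001, -0.884]]
force: [-3.0, -0.8, 7.8]
width: 0.723
grip_force: 30.0
```

It has touched the board. I'll release, retract and check.

jog_arm --steps '{"finger_gap":[1,1,1,1,1,1,1,1,1,1,1,1],"sx":[0,0,0,0,0,0,0.02,0.05,0.05,0.05,0.05,0.05],"sy":[0,0,0,0,0,0,0,0.03,0.08,0.13,0.17,0.2],"sz":[-0.0005,-0.0005,-0.0005,-0.0005,-0.03,-0.07,-0.11,-0.15,-0.17,-0.18,-0.18,-0.18],"ax":[0,0,0,0,0,0,0,0,0,0,0,0],"ay":[0,0,0,0,0,0,0,0,-0.1,-0.2,-0.2,-0.2],"az":[0,0,0,0,0,0,0,0,0,0,0,0]}'

```text
time: 22.85
tool_pos: [0.5812, 0.0303, 0.2287]
tool_rot: [[0.881, 0.395, 0.259], [0.38, -0.919, 0.109], [0.281, 0.003, -0.96]]
force: [-0.6, 0.4, -0.3]
width: 1.001
grip_force: 0.0
```

```bash
python3 - <<'E'
from h import *
from rig import arm, eyes
a,b=eyes.camera("side"),eyes.camera("top");np.savez("pics/t7.npz",**b)
cv2.imwrite("pics/s7.png",np.hstack([cv2.resize(c["pixels"][v:v+100,u:u+110],None,fx=3.6,fy=3.6) for c,u,v in((a,165,80),(b,100,130))])[:,:,::-1])
E
```

```text
(no output)
```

View pics/s7.png

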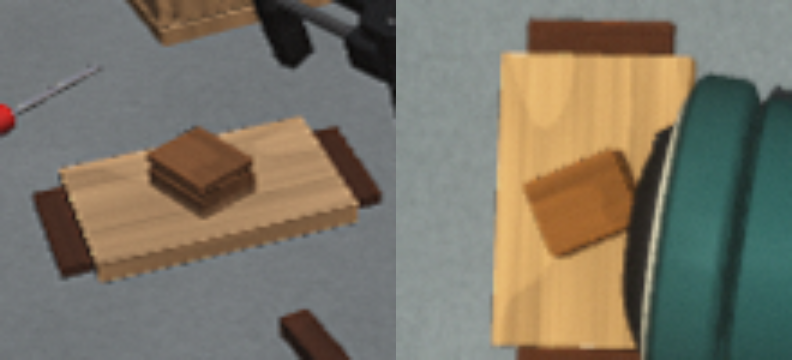

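The block lies flat with its wooden back up and the cork on the board. Its centre is at about (583,203) in the right-hand crop, against about (595,200) for the board, so it is off by about 8 mm at most. The gripper is clear, so I'm handing in.

```bash
python3 -c "
from rig import arm, eyes
print(arm.hand_in())"
```

```text
the job is handed in; nothing more can be done
None
```

The short block now lies flat, cork sole down, within about 8 mm of the middle of the pine board; I never touched the long block, and I handed the job in at about 23 s (no verdict was shown).

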